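# Roll the printer roller up to its stop

### The arm

A 6-joint arm with a two-finger parallel gripper is mounted at the origin on the work surface. World frame = base frame: x ahead of the robot, y to its left, z up, the work surface at z = 0. Lengths are in m, angles in rad, forces in N, time in s.
With the tool pointing down it reaches from about 0.275 to 0.725 m from the base axis. Payload 5.6 kg.
Tool frame: the origin (TCP) lies on the centre line of the jaws, within the pads' length; the fingertips stand 11 mm ahead of it and the grasp point (between the pads) lies 8 mm behind it (tip_reach is the distance from the TCP to the fingertips, in m); z points along the fingers, y is the direction in which the jaws open and shut (so a half turn about z gives the same grasp; the last joint's range is limited). The gripper opens to 85 mm and grips with 20 to 120 N. Pads are 22 mm wide; open, the fingers measure 114 mm over their backs; the gripper's body (76 mm by 85 mm) begins 54 mm behind the grasp point. The pads swing forward as they close: fully open they stand 13 mm farther back than shut.
Start: joints at [1.41, 0.255, 0.108, 0, -1.424, -0.285], TCP at [0.237, 0.496, 0.242] pointing down, gripper open.
Joint ranges: [-2.95, 2.95], [-1.21, 1.97], [-1.09, 1.5], [-2.87, 1.71], [-2.94, -0.07], [-3.05, 3.05]. Speed limits (rad/s): [2.57, 2.57, 3.14, 3.14, 3.14, 3.14].

### API

Orientations are given as a 3x3 rotation matrix whose columns are the frame's x, y, z axes.
In Python, from rig import * gives the robot as it stands.
- The arm moves only by the shell command python3 -m jog 'ROWS' [FORCE]. ROWS is JSON, a list of rows, each a list of 3 entries, a list of its own where there are three numbers: the turn, a rotation vector about the world's x, y, z in rad, then the shift along the world's x, y, z in mm, then the finger opening in mm, from 0 to 85.4. A call has 1 to 5 rows; each row is the pose to reach, as a shift and turn from the pose commanded when the call began; what a row does not reach only later rows make up. A row lasts 1/8 s, in which the tool goes at most 62.5 mm and 10.7 degrees, less where a joint would pass 70% of its speed; a pose out of reach is approached as far as the arm can. A call with a gripper value outside its range is refused whole. The fingers move at their own pace and stop on an object; FORCE is the grip in N (left out, the last holds). Time passes only in rows, so rows that repeat a pose let the fingers close. It gives the time, the measured TCP pose, the force and the opening at its end, in the units of the state.
- observe(): the state, without advancing time (a new reading comes with each control period).
- read_camera(name): name is "side" or "top" or "wrist"; returns a dict with "image" (400x640x3 uint8, blue, green, red), "range_z" (400x640 float32, m along the optical axis (not along the pixel's ray), 0 where there is no reading), "fx", "fy", "cx", "cy" (pixels), "xyz" and "rotation" of the camera in the world; the wrist camera has in their place "hand_eye" (4x4, takes a point from camera to tool coordinates, whose origin is the TCP and whose axes are the flange's). Camera axes: x right, y up, looking along -z (the intrinsics and any distortion apply to the point x, -y, -z); pixel columns grow to the right and rows downward; lengths in m; the calibration is good to about 2 mm. A picture is of the moment at which its call begins: read the wrist's pose just before it.
- sign_off(): hands the job in, once; it reports no verdict.
Trained networks look in a picture, given as the dict that the camera call returned (one of the last four; its "shot" number tells which), for a name from the list of things; names that differ only in an ending like _2 or _b are one class to them, and where a whole thing is asked for, a point or a joint stands for the part that bears it (a point fixed in the world has none). Each returns a list of dicts, best first, with "score" (0 to 1); they miss things now and then, are a little off and sometimes report something else, mostly with a low value. They report only what shows in the picture. A call takes as long as a camera call. They do not tell look-alikes from the thing itself.
- regions_of(picture, name): "pixels" (400x640 bool, what is visible of it) and "extent" ([left, top, width, height] in pixels, round what is visible of it).
- landmark_of(picture, name): "position" ([column, row] in pixels: a listed point, or the origin of a listed thing).
The state is a dict: "time_s": time; "qpos": joint angles; "dq": joint speeds; "effort": joint torques, N m; "eef_pos": TCP position; "orientation": TCP orientation; "wrist_force": force on the tool from outside, world axes, zero at the start; "torque": the same for the moment, N m; "width": finger opening in m.
Only numpy, scipy, OpenCV 4.12 (cv2) and the standard library are available. Lean on these libraries where they do the work, as an engineer would, in place of code of your own. Each camera call takes 0.05 s, during which the arm holds its last target.

### The job

Using only your fingertips, slowly push the orange printer roller from behind up the ramp of the blue stand until it drops into the saddle at the top, against the stop, and leave it resting there. Keep the fingers behind it all the way up the ramp so that it never gets away and runs back; do not lift the roller or take it off its track, and leave the tape, jar, screwdriver and disk drive where they are.

Things in the scene. Friction and masses are not known exactly. Their poses are not given: they have to be found in the camera images.
- stand: Blue steel roller stand, 282 mm long (x), 122 mm wide (y), fixed to the bench, turned about z. Origin on the bench top near its middle; x points uphill (roughly away from the robot), z up. Level run-in from x = -145 to -40 mm, 15 mm above the bench, 4 mm lip at its low end. Aluminium side rails stand 11 mm above the track, channel between them 108 mm wide.
- ramp_foot (a point): Middle of the ramp's lower edge, on the surface: stand x = -40 mm, 15 mm above the bench. Axes as the stand's. From here the ramp rises straight at 8 degrees towards the crest.
- crest (a point): Middle of the ramp's upper edge (crest): stand x = +90 mm, 33 mm above the bench. Just beyond it lies the aluminium saddle, its floor 5 mm lower and dipping 4 degrees to the stop, a rigid wall whose face is at stand x = +125 mm and whose top is 62 mm above the bench.
- home (a point): Where the roller's origin lies when it is home in the saddle against the stop: stand x = +105 mm, y = 0, 47 mm above the bench. Axes as the stand's.
- roller: Orange hard cylinder, 40 mm diameter, 100 mm long, steel journals (12 mm diameter) sticking out 12 mm at each end above the rails; about 0.22 kg, loose. Origin at its middle on its axis; y along its axis, x and z turn as it rolls. Starts lying across the level run-in, within 0.04 rad of square. Rolls very easily: let go on the ramp it runs back. Its origin is 53 mm above the bench at the crest.
- tape: Bystander: roll of black tape lying flat, 64 mm outer diameter, 40 mm hole, 19 mm high, loose; beside the stand. Origin at the centre of its underside.
- jar: Bystander: small clear jar with a blue cap, 44 mm in diameter, 50 mm high, loose; beside the stand. Origin at the centre of its underside.
- driver: Bystander: screwdriver with a red handle, 170 mm long, lying on the bench, loose; to the left (+y) of the stand. Origin on its underside, its x axis runs along it to the tip.
- drive: Bystander: black disk drive with a metal top, 100 x 70 x 22 mm, lying flat, loose; to the right (-y) of the stand. Origin at the centre of its underside, x along the 100 mm side.
Mind the look-alikes: they are no part of the job. Of the things like the roller, leave any that is purple or white; of the rest the larger one is meant.

How it is judged:
By the outcome, as a careful person would: the job done as asked, in the order asked, and still so for the second after the job is handed in, with the robot touching nothing.
It also fails if it takes over 38 s, if anything falls off the work surface, if the arm or the gripper's body presses on something with over 40 N, if the wrist force passes 120 N, or if a joint passes its speed limit or range.

## Working session

There is one attempt and no reset: what is moved stays moved. The work goes in short steps, Python scripts to look and compute and a shell command to move; the robot and the scene stay as the last step left them, time stands still between calls to the robot, and variables do not carry over. Pictures are saved under pics/ and viewed, and the job is handed in when it is done.

```bash
ls; mkdir -p pics; python3 - <<'E'
from rig import *
import cv2
s=observe();print(s)
for n in ("top","side"):
    p=read_camera(n);cv2.imwrite(f"pics/{n}0.png",p["image"])
    print(n,p["shot"],p["fx"],p["fy"],p["cx"],p["cy"],p["xyz"],p["rotation"],[k for k in p])
    for t in ("roller","stand"):
        for r in regions_of(p,t)[:4]: print(t,r["score"],r["extent"])
    for t in ("roller","ramp_foot","crest","home","stand"):
        for r in landmark_of(p,t)[:3]: print(t,r["score"],r["position"])
print(observe()["time_s"])
E
```

```text
pics
{'time_s': 0.0, 'qpos': array([ 1.40960771e+00,  2.55720138e-01,  1.07008440e-01, -4.68289776e-04,
       -1.42392314e+00, -2.84563959e-01]), 'dq': array([-0.00127281,  0.00179991,  0.00070005,  0.00038839,  0.00070428,
       -0.00033537]), 'effort': array([-3.35628511e-04, -3.86626482e+01,  2.37938941e+01,  5.36501169e+00,
       -6.09552997e-03, -1.37054025e-05]), 'eef_pos': array([0.23688557, 0.49583637, 0.24141249]), 'orientation': array([[ 9.02256752e-01, -4.31198547e-01, -7.52305728e-04],
       [-4.31199198e-01, -9.02255077e-01, -1.74031511e-03],
       [ 7.16496866e-05,  1.89460469e-03, -9.99998203e-01]]), 'wrist_force': array([ 0.17686639, -0.80764523,  0.0185761 ]), 'torque': array([-0.012312  , -0.02543647, -0.03152906]), 'width': 0.08515354718805355}
top 1 418.97969804424173 418.97969804424173 317.388390992578 198.06654711920905 [0.357595   0.03956992 1.00108889] [[ 0.01521746  0.98530825 -0.1701061 ]
 [-0.99984406  0.01651962  0.00624215]
 [ 0.00896053  0.16998458  0.98540598]] ['image', 'range_z', 'fx', 'fy', 'cx', 'cy', 'xyz', 'rotation', 'shot']
roller 0.94 [371
[... 356 characters left out ...]
8, 176.1]
side 2 473.574467504751 473.574467504751 316.962767001446 194.1560082639604 [ 0.15850271 -0.61869605  0.82858747] [[ 0.87550624  0.3404508  -0.34290244]
 [-0.48303638  0.63548022 -0.60236263]
 [ 0.01283288  0.6930066   0.72081702]] ['image', 'range_z', 'fx', 'fy', 'cx', 'cy', 'xyz', 'rotation', 'shot']
roller 0.93 [266.1, 300.8, 49.2, 31.5]
roller 0.77 [245.6, 231.9, 33.7, 29.3]
roller 0.72 [342.9, 336.3, 64.0, 32.8]
roller 0.57 [323.7, 239.9, 48.1, 43.0]
stand 0.84 [300.2, 184.7, 142.9, 128.7]
roller 0.84 [260.5, 249.7]
roller 0.63 [293.2, 316.7]
roller 0.59 [377.8, 351.2]
ramp_foot 0.65 [362.2, 250.7]
crest 0.65 [406.3, 219.0]
home 0.85 [406.8, 213.1]
stand 0.8 [377.8, 246.2]
0.8
```

View pics/top0.png

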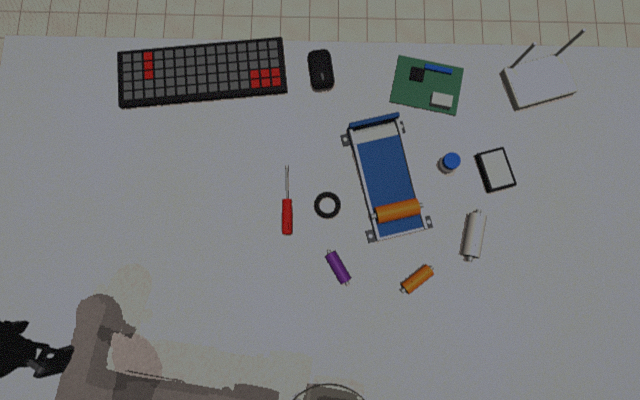

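View pics/side0.png

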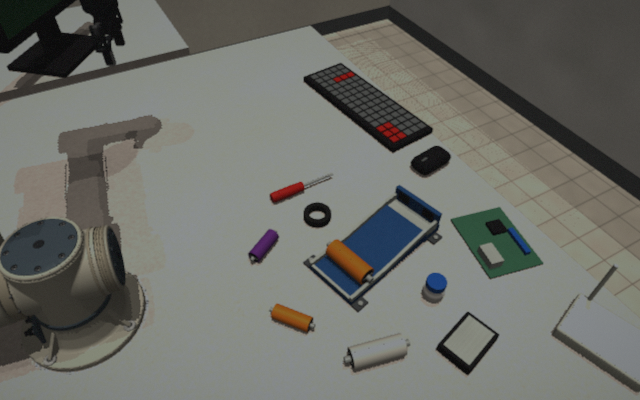

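Candidates in the top view: large orange at (397,211) on the stand, small orange (418,279), purple (338,267), white (475,235). The large orange one on the run-in fits the description. I'll confirm that in a crop and measure.

```bash
cat > h.py <<'E'
from rig import *
import numpy as np, cv2
def ray(p,uv):
    d=np.array([(uv[0]-p["cx"])/p["fx"],-(uv[1]-p["cy"])/p["fy"],-1.0])
    return np.asarray(p["rotation"])@d
def atz(p,uv,z):
    r=ray(p,uv);o=np.asarray(p["xyz"]);return o+r*(z-o[2])/r[2]
def cloud(p):
    v,u=np.mgrid[0:400,0:640];Z=p["range_z"]
    P=np.stack([(u-p["cx"])/p["fx"]*Z,-(v-p["cy"])/p["fy"]*Z,-Z],-1)
    return P@np.asarray(p["rotation"]).T+np.asarray(p["xyz"])
E
python3 - <<'E'
from h import *
Z={"ramp_foot":.015,"crest":.033,"home":.047,"stand":0.0,"roller":.035}
for n in ("top","side"):
    p=read_camera(n);C=cloud(p);I=p["image"]
    if n=="top": cv2.imwrite("pics/crop0.png",cv2.resize(I[100:300,310:500],None,fx=3,fy=3,interpolation=cv2.INTER_CUBIC)[:600])
    for t in Z:
        r=landmark_of(p,t)
        for q in r[:4]: print(n,t,q["score"],q["position"],atz(p,q["position"],Z[t]).round(4))
    hsv=cv2.cvtColor(I,cv2.COLOR_BGR2HSV)
    m=(cv2.inRange(hsv,(5,120,80),(22,255,255))>0)&(p["range_z"]>0)
    nl,L,st,ce=cv2.connectedComponentsWithStats(m.astype(np.uint8))
    for i in range(1,nl):
        if st[i,4]>150:
            Q=C[L==i];c=Q.mean(0);w=np.linalg.svd((Q-c)[:,:2],full_matrices=False)[2][0]
            e=(Q-c)[:,:2]@w
            print(n,"orange",st[i],c.round(4),"axis",np.degrees(np.arctan2(w[1],w[0])).round(2),"len",np.percentile(e,[1,99]).round(4),"zmax",np.percentile(Q[:,2],98).round(4))
    b=(cv2.inRange(hsv,(100,120,60),(125,255,255))>0)&(p["range_z"]>0)
    nl,L,st,ce=cv2.connectedComponentsWithStats(b.astype(np.uint8))
    for i in range(1,nl):
        if st[i,4]>100:
            Q=C[L==i]; print(n,"blue",st[i],Q.mean(0).round(4),Q.min(0).round(3),Q.max(0).round(3))
    np.savez(f"{n}.npz",C=C,I=I)
E
```

```text
top ramp_foot 0.98 [390.8, 194.2] [ 0.5402 -0.1424  0.015 ]
top crest 0.93 [374.8, 134.3] [ 0.683  -0.1026  0.033 ]
top home 0.9 [372.2, 130.2] [ 0.6884 -0.0944  0.047 ]
top stand 0.63 [384.7, 176.2] [ 0.5875 -0.1309  0.    ]
top roller 0.81 [475.8, 233.8] [ 0.4466 -0.3343  0.035 ]
top roller 0.77 [419.2, 280.5] [ 0.3385 -0.2003  0.035 ]
top roller 0.67 [396.1, 209.4] [ 0.5006 -0.1506  0.035 ]
top roller 0.59 [335.5, 267.6] [ 0.3645 -0.0102  0.035 ]
top orange [375 198  45  25 690] [ 0.4968 -0.1512  0.0511] axis 104.21 len [-0.0488  0.0483] zmax 0.057
top orange [402 265  32  29 396] [ 0.3432 -0.1982  0.027 ] axis 128.55 len [-0.0364  0.036 ] zmax 0.0319
top blue [424  63  29  11 147] [ 0.8678 -0.2679  0.0132] [ 0.854 -0.304  0.003] [ 0.886 -0.233  0.019]
top blue [350 113  49  14 206] [ 0.7097 -0.0965  0.0615] [ 0.692 -0.154  0.058] [ 0.727 -0.04   0.066]
top blue [ 357  135   58   74 2766] [ 0.596  -0.1283  0.0222] [ 0.506 -0.197  0.01 ] [ 0.683 -0.06   0.038]
top blue [444 153  16  16 204] [ 0.6174 -0.2801  0.0495] [ 0.598 -0.299  0.045] [ 0.635 -0.262  0.054]
top blue [377 215  4
[... 639 characters left out ...]
0.4969 -0.1552  0.049 ] axis -77.17 len [-0.0503  0.048 ] zmax 0.0559
side orange [271 304  41  27 559] [ 0.3426 -0.2042  0.0255] axis -52.27 len [-0.0374  0.0361] zmax 0.0306
side blue [397 186  44  30 172] [ 0.7147 -0.1018  0.0608] [ 0.695 -0.157  0.057] [ 0.733 -0.043  0.065]
side blue [ 344  205   78   71 2576] [ 0.6041 -0.1256  0.0219] [ 0.527 -0.194  0.009] [ 0.686 -0.056  0.036]
side blue [508 228  23  25 154] [ 0.8719 -0.2689  0.0125] [ 0.857 -0.303  0.   ] [ 0.892 -0.234  0.018]
side blue [316 256  43  39 562] [ 0.4705 -0.1595  0.0137] [ 0.446 -0.209  0.01 ] [ 0.495 -0.105  0.018]
side blue [426 273  21  17 271] [ 0.6215 -0.2825  0.048 ] [ 0.602 -0.302 -0.002] [ 0.671 -0.247  0.053]
```

View pics/crop0.png

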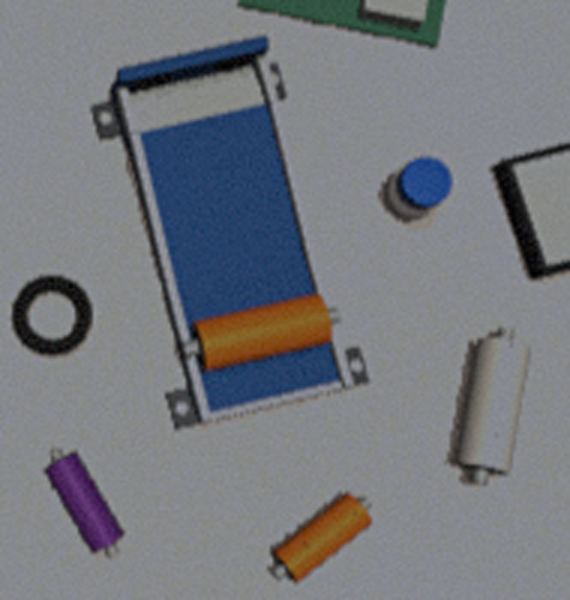

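```bash
python3 - <<'E'
import numpy as np,cv2
for n in ("top","side"):
    d=np.load(f"{n}.npz");C,I=d["C"],d["I"]
    hsv=cv2.cvtColor(I,cv2.COLOR_BGR2HSV)
    b=(cv2.inRange(hsv,(100,120,60),(125,255,255))>0)&(C[...,0]>.42)&(C[...,0]<.75)&(C[...,1]<-.03)&(C[...,1]>-.23)&(C[...,2]>0)
    Q=C[b]; w=Q[Q[:,2]>.052]; t=Q[Q[:,2]<.045]
    d_=np.linalg.svd(w[:,:2]-w[:,:2].mean(0),full_matrices=False)[2][0]
    print(n,"wall",w.mean(0).round(4),np.degrees(np.arctan2(d_[1],d_[0]))%180-90)
    r=cv2.minAreaRect((t[:,:2]*1000).astype(np.float32)); print("rect",r)
    # sides: bin along axis, take min,max across
    a=np.radians(14.0)
    for it in range(4):
        ex=np.array([np.cos(a),np.sin(a)]);ey=np.array([-ex[1],ex[0]])
        x=t[:,:2]@ex;y=t[:,:2]@ey
        xs=np.arange(x.min()+.008,x.max()-.008,.008);mid=[];X=[];W=[]
        for q in xs:
            k=abs(x-q)<.004
            if k.sum()>12:
                lo,hi=np.percentile(y[k],[2,98])
                if hi-lo>.09: X.append(q);mid.append((lo+hi)/2);W.append(hi-lo)
        s,c=np.polyfit(X,mid,1); a+=np.arctan(s)
    print("yaw",np.degrees(a),"mid y",np.mean(mid),"width",np.mean(W),"n",len(X),"x range",x.min(),x.max(), "wall x",(w[:,:2]@ex).mean(),"wally",(w[:,:2]@ey).mean())
    # slope break
    for q in np.arange(x.min(),x.max(),.02):
        k=abs(x-q)<.006
        if k.sum()>10: print(round(q,3),(np.median(t[k,2])*1000).round(1),end="; ")
    print()
    # roller
    o=(cv2.inRange(hsv,(5,120,80),(22,255,255))>0)&(C[...,0]>.45)&(C[...,2]>.03)
    R=C[o]; print("roller along ex",np.percentile(R[:,:2]@ex,[2,50,98]),"ey",np.percentile(R[:,:2]@ey,[2,50,98]), "top x", (R[R[:,2]>.052][:,:2]@ex).mean())
E
```

```text
top wall [ 0.7097 -0.0965  0.0615] 14.535120248356492
rect ((561.4774169921875, -137.37059020996094), (225.76202392578125, 105.7383804321289), 14.589751243591309)
yaw 14.240793210625867 mid y -0.2710317233206347 width 0.09954364280245519 n 23 x range 0.3972512430287228 0.6232130856624912 wall x 0.6641297178225379 wally -0.2681624140199992
0.397 14.7; 0.417 14.9; 0.477 15.0; 0.497 15.2; 0.517 17.8; 0.537 20.8; 0.557 23.5; 0.577 26.1; 0.597 29.3; 0.617 31.7; 
roller along ex [0.42705734 0.44393289 0.46308782] ey [-0.31655661 -0.26878141 -0.22146327] top x 0.4445598935595937
side wall [ 0.7147 -0.1018  0.0608] 14.391124827615158
rect ((564.8289794921875, -133.55067443847656), (225.82705688476562, 104.32457733154297), 14.344244956970215)
yaw 14.123634673772488 mid y -0.26786613261591175 width 0.09690083158963086 n 21 x range 0.40216134366462564 0.6280269579885063 wall x 0.6682030819195645 wally -0.2731310277590807
0.402 14.0; 0.422 13.8; 0.482 14.3; 0.502 14.4; 0.522 16.9; 0.542 20.0; 0.562 22.8; 0.582 25.9; 0.602 28.1; 0.622 31.1; 
roller along ex [0.42977819 0.44165139 0.46254307] ey [-0.3187062  -0.27260349 -0.22342131] top x 0.44725976678712626
```

The crop confirms it: the large orange roller lies on the run-in, with the small orange one well off to the side.

Stand fit: yaw is about 14.3°, the axis runs along ey ≈ -0.2705, and the crest is at ex ≈ 0.625. The roller's centre is at about stand x = -90 mm. I'll move to behind it, still high up.

```bash
python3 -m jog '[[[0,0,0.17],[18,-55,0],40],[[0,0,0.34],[37,-110,0],40],[[0,0,0.51],[55,-165,0],40],[[0,0,0.68],[74,-220,0],40],[[0,0,0.695],[93,-275,0],40]]' 20
python3 -m jog '[[[0,0,0],[18,-55,-10],40],[[0,0,0],[37,-110,-20],40],[[0,0,0],[55,-165,-30],40],[[0,0,0],[74,-220,-40],40],[[0,0,0],[93,-275,-50],40]]'
```

```text
time_s: 2.02
eef_pos: [0.3304, 0.2195, 0.2426]
orientation: [[0.968, 0.249, 0.001], [0.249, -0.968, 0.001], [0.001, -0.0, -1.0]]
wrist_force: [0.9, 0.7, -0.6]
width: 0.0399
time_s: 2.65
eef_pos: [0.4236, -0.0557, 0.1924]
orientation: [[0.969, 0.247, 0.001], [0.247, -0.969, 0.0], [0.001, 0.0, -1.0]]
wrist_force: [1.6, 0.6, 0.4]
width: 0.0399
```

```bash
python3 -m jog '[[[0,0,0],[18,-53,-20],40],[[0,0,0],[36,-106,-45],40],[[0,0,0],[36,-106,-90],40],[[0,0,0],[36,-106,-90],40]]'
python3 - <<'E'
from h import *
print(observe()["eef_pos"],tip_reach if "tip_reach" in globals() else None)
for n in ("top","side"):
    p=read_camera(n);cv2.imwrite(f"pics/{n}1.png",cv2.resize((p["image"][80:280,290:490] if n=="top" else p["image"][150:350,250:450]),None,fx=3,fy=3,interpolation=cv2.INTER_CUBIC))
E
```

```text
time_s: 3.15
eef_pos: [0.4564, -0.16, 0.0995]
orientation: [[0.97, 0.245, -0.008], [0.245, -0.97, 0.001], [-0.007, -0.003, -1.0]]
wrist_force: [-0.1, -0.2, 0.4]
width: 0.04
[ 0.45641799 -0.16004572  0.09947677] 0.011
```

View pics/side1.png

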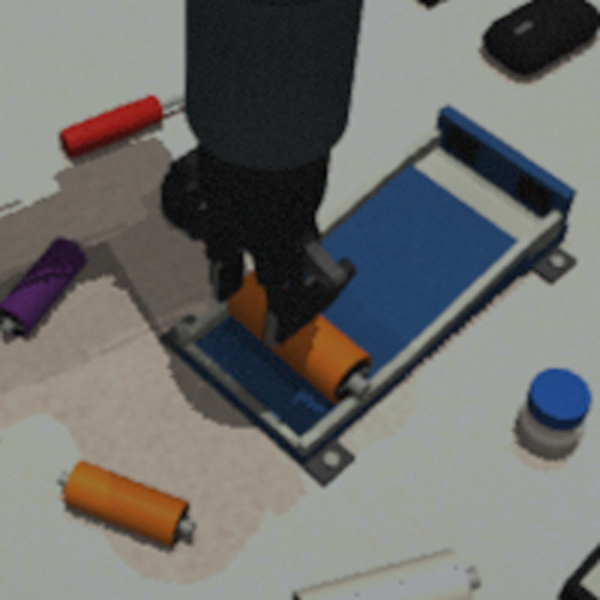

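View pics/top1.png

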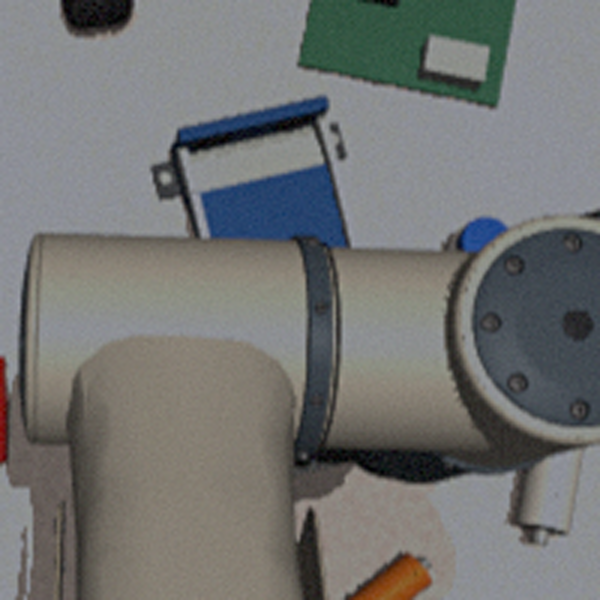

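Both views show the fingers just behind the roller (side crop: fingertip at (275,335), rear edge clear), and the gripper over the channel. Next I'll descend behind it.

```bash
python3 -m jog '[[[0,0,0],[0,0,-25],40],[[0,0,0],[0,0,-45],40],[[0,0,0],[0,0,-58],40],[[0,0,0],[0,0,-67],40],[[0,0,0],[0,0,-67],40]]'
python3 - <<'E'
from h import *
s=observe();print(s["eef_pos"],s["wrist_force"])
p=read_camera("side");cv2.imwrite("pics/side2.png",cv2.resize(p["image"][180:330,270:450],None,fx=4,fy=4,interpolation=cv2.INTER_CUBIC))
s=observe()
p=read_camera("wrist");cv2.imwrite("pics/wrist2.png",p["image"])
np.savez("wrist2.npz",**{k:p[k] for k in ("range_z","fx","fy","cx","cy","hand_eye")},pos=s["eef_pos"],R=s["orientation"],I=p["image"])
E
```

```text
time_s: 3.88
eef_pos: [0.4593, -0.1596, 0.0355]
orientation: [[0.969, 0.247, 0.0], [0.247, -0.969, -0.0], [0.0, 0.0, -1.0]]
wrist_force: [-0.2, -0.1, -0.5]
width: 0.0402
[ 0.45931172 -0.15960067  0.03553108] [-0.22821099 -0.14816963 -0.4534213 ]
```

View pics/side2.png

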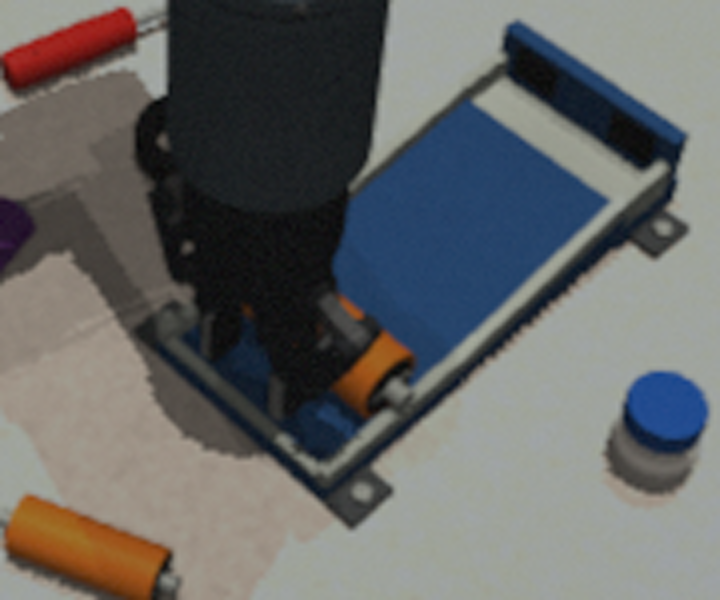

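View pics/wrist2.png

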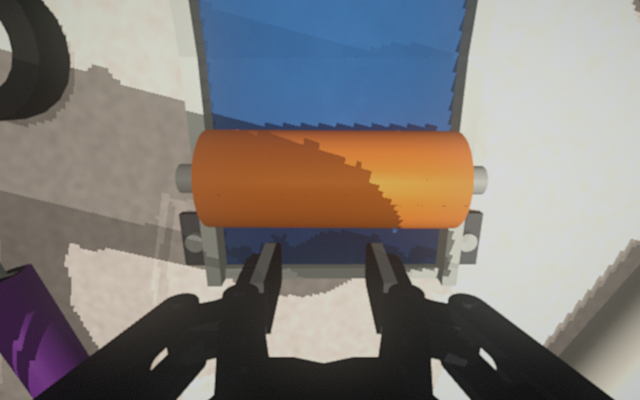

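The wrist view shows both fingertips (270,250)/(372,250) straight behind the roller (cols 193–473, square to the jaws) with a gap of about 10 mm. I'll start the slow push along u = (0.969, 0.247).

```bash
python3 -m jog '[[[0,0,0],[2.5,-1.5,-1],40],[[0,0,0],[4.4,-1,-2],40],[[0,0,0],[6.3,-0.5,-2],40],[[0,0,0],[8.2,0,-2],40],[[0,0,0],[10.2,0.5,-2],40]]'
python3 -m jog '[[[0,0,0],[2.4,0.6,0],40],[[0,0,0],[4.8,1.2,0],40],[[0,0,0],[7.3,1.9,0],40],[[0,0,0],[9.7,2.5,0],40],[[0,0,0],[12.1,3.1,0],40]]'
python3 - <<'E'
from h import *
p=read_camera("wrist");cv2.imwrite("pics/wrist3.png",p["image"])
E
```

```text
time_s: 4.6
eef_pos: [0.4695, -0.1592, 0.0333]
orientation: [[0.969, 0.247, -0.0], [0.247, -0.969, -0.0], [-0.0, 0.0, -1.0]]
wrist_force: [-0.6, 0.9, 0.8]
width: 0.0402
time_s: 5.22
eef_pos: [0.4816, -0.1561, 0.0333]
orientation: [[0.969, 0.247, -0.0], [0.247, -0.969, 0.0], [-0.0, -0.0, -1.0]]
wrist_force: [0.5, -0.2, -0.3]
width: 0.0404
```

View pics/wrist3.png

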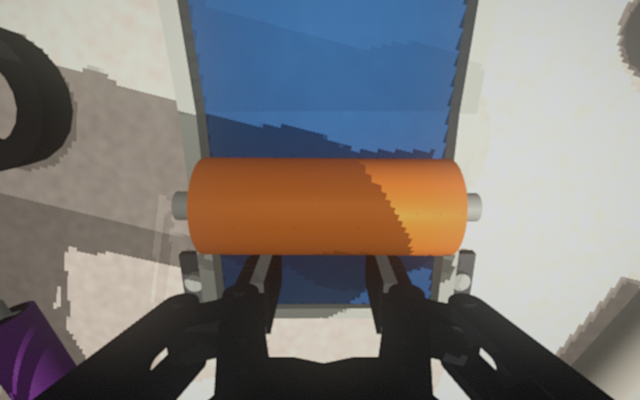

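The roller is now at the fingertips (its rear edge at row 254, tips at row 255) and square. Continuing on the level.

```bash
python3 -m jog '[[[0,0,0],[2.9,0.7,0],40],[[0,0,0],[5.8,1.5,0],40],[[0,0,0],[8.7,2.2,0],40],[[0,0,0],[11.6,3.0,0],40],[[0,0,0],[14.5,3.7,0],40]]'
python3 -m jog '[[[0,0,0],[2.9,0.7,0],40],[[0,0,0],[5.8,1.5,0],40],[[0,0,0],[8.7,2.2,0],40],[[0,0,0],[11.6,3.0,0],40],[[0,0,0],[14.5,3.7,0],40]]'
python3 -m jog '[[[0,0,0],[2.9,0.7,0],40],[[0,0,0],[5.8,1.5,0],40],[[0,0,0],[8.7,2.2,0],40],[[0,0,0],[11.6,3.0,0.3],40],[[0,0,0],[14.5,3.7,0.7],40]]'
python3 - <<'E'
from h import *
s=observe()["eef_pos"];print("f",s[0]*.969+s[1]*.247+.011-.535,"ey",-s[0]*.247+s[1]*.969)
p=read_camera("wrist");cv2.imwrite("pics/wrist4.png",p["image"])
E
```

```text
time_s: 5.9
eef_pos: [0.4961, -0.1524, 0.0333]
orientation: [[0.969, 0.247, 0.0], [0.247, -0.969, 0.0], [0.0, 0.0, -1.0]]
wrist_force: [0.5, 0.3, -0.1]
width: 0.0402
time_s: 6.52
eef_pos: [0.5106, -0.1487, 0.0333]
orientation: [[0.969, 0.247, 0.0], [0.247, -0.969, -0.0], [0.0, 0.0, -1.0]]
wrist_force: [-0.7, 1.1, 0.2]
width: 0.0399
time_s: 7.15
eef_pos: [0.5247, -0.1452, 0.034]
orientation: [[0.969, 0.246, -0.001], [0.246, -0.969, -0.0], [-0.001, -0.0, -1.0]]
wrist_force: [-2.9, -1.6, 2.2]
width: 0.0401
f -0.051418883458591025 ey -0.27027783049518245
```

View pics/wrist4.png

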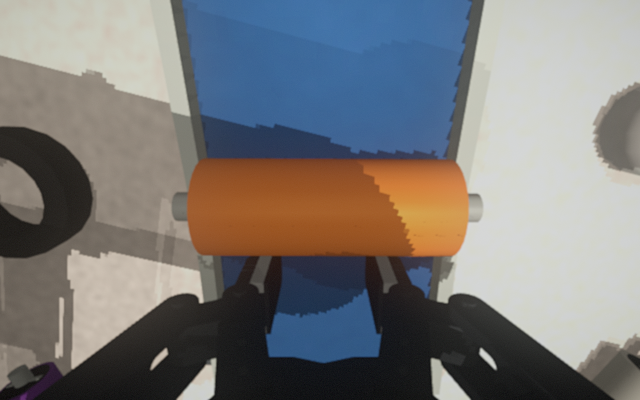

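The roller is still square at the fingertips with small forces (about 3 N, at the ramp foot). Now I'll go up the ramp, rising 0.42 mm per 3 mm, and watch the force.

```bash
python3 -m jog '[[[0,0,0],[2.9,0.7,0.4],40],[[0,0,0],[5.8,1.5,0.8],40],[[0,0,0],[8.7,2.2,1.3],40],[[0,0,0],[11.6,3.0,1.7],40],[[0,0,0],[14.5,3.7,2.1],40]]'
python3 -m jog '[[[0,0,0],[2.9,0.7,0.4],40],[[0,0,0],[5.8,1.5,0.8],40],[[0,0,0],[8.7,2.2,1.3],40],[[0,0,0],[11.6,3.0,1.7],40],[[0,0,0],[14.5,3.7,2.1],40]]'
python3 - <<'E'
from h import *
s=observe()["eef_pos"];print("f",s[0]*.969+s[1]*.247+.011-.535,"ey",-s[0]*.247+s[1]*.969)
p=read_camera("wrist");cv2.imwrite("pics/wrist5.png",p["image"])
p=read_camera("side");cv2.imwrite("pics/side5.png",cv2.resize(p["image"][180:330,270:450],None,fx=4,fy=4,interpolation=cv2.INTER_CUBIC))
E
```

```text
time_s: 7.82
eef_pos: [0.5383, -0.1416, 0.0361]
orientation: [[0.969, 0.247, -0.003], [0.247, -0.969, -0.0], [-0.003, -0.0, -1.0]]
wrist_force: [-6.1, -2.5, 6.5]
width: 0.0398
time_s: 8.45
eef_pos: [0.5528, -0.1379, 0.0382]
orientation: [[0.969, 0.247, -0.003], [0.247, -0.969, -0.0], [-0.003, -0.0, -1.0]]
wrist_force: [-6.7, -1.0, 4.7]
width: 0.0401
f -0.02241575787717609 ey -0.27013310163580184
```

View pics/wrist5.png

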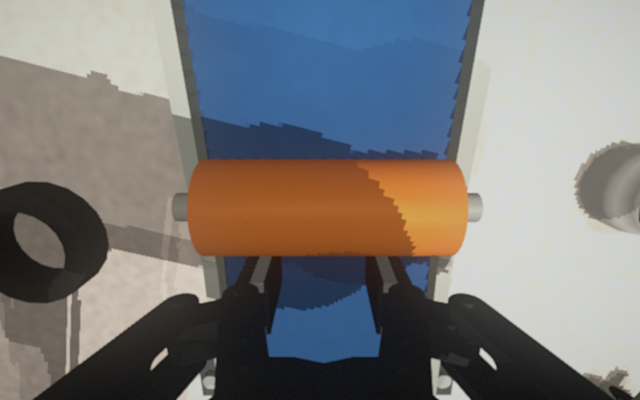

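View pics/side5.png

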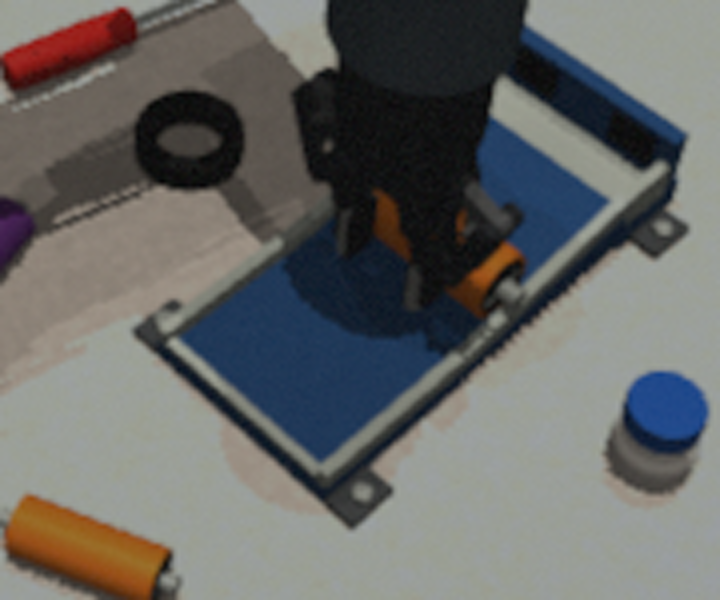

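It climbs steadily in contact at about 7 N. The roller is square between the rails and nothing else is disturbed. I'll continue with slightly less rise, to keep the tips well below the axis at the drop.

```bash
python3 -m jog '[[[0,0,0],[2.9,0.7,0.3],40],[[0,0,0],[5.8,1.5,0.6],40],[[0,0,0],[8.7,2.2,0.9],40],[[0,0,0],[11.6,3.0,1.2],40],[[0,0,0],[14.5,3.7,1.5],40]]'
python3 -m jog '[[[0,0,0],[2.9,0.7,0.3],40],[[0,0,0],[5.8,1.5,0.6],40],[[0,0,0],[8.7,2.2,0.9],40],[[0,0,0],[11.6,3.0,1.2],40],[[0,0,0],[14.5,3.7,1.5],40]]'
python3 - <<'E'
from h import *
s=observe()["eef_pos"];print("f",s[0]*.969+s[1]*.247+.011-.535,"ey",-s[0]*.247+s[1]*.969)
p=read_camera("wrist");cv2.imwrite("pics/wrist6.png",p["image"])
E
```

```text
time_s: 9.18
eef_pos: [0.5674, -0.1342, 0.0397]
orientation: [[0.969, 0.247, -0.002], [0.247, -0.969, -0.0], [-0.002, -0.0, -1.0]]
wrist_force: [-6.2, -1.3, 5.5]
width: 0.0403
time_s: 9.8
eef_pos: [0.582, -0.1305, 0.0413]
orientation: [[0.969, 0.247, -0.002], [0.247, -0.969, -0.0], [-0.002, -0.0, -1.0]]
wrist_force: [-6.5, -1.4, 4.8]
width: 0.0401
f 0.007733422152439551 ey -0.27020930104001306
```

View pics/wrist6.png

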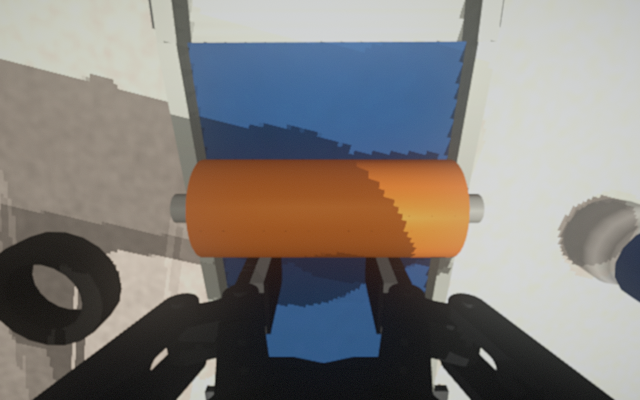

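The roller is square at the fingertips, and the crest edge shows at row 42. Continuing.

```bash
python3 -m jog '[[[0,0,0],[2.9,0.7,0.3],40],[[0,0,0],[5.8,1.5,0.6],40],[[0,0,0],[8.7,2.2,0.9],40],[[0,0,0],[11.6,3.0,1.2],40],[[0,0,0],[14.5,3.7,1.5],40]]'
python3 -m jog '[[[0,0,0],[2.9,0.7,0.3],40],[[0,0,0],[5.8,1.5,0.6],40],[[0,0,0],[8.7,2.2,0.9],40],[[0,0,0],[11.6,3.0,1.2],40],[[0,0,0],[14.5,3.7,1.5],40]]'
python3 -m jog '[[[0,0,0],[2.9,0.7,0.3],40],[[0,0,0],[5.8,1.5,0.6],40],[[0,0,0],[8.7,2.2,0.9],40],[[0,0,0],[11.6,3.0,1.2],40],[[0,0,0],[14.5,3.7,1.5],40]]'
python3 - <<'E'
from h import *
s=observe()["eef_pos"];print("f",s[0]*.969+s[1]*.247+.011-.535,"ey",-s[0]*.247+s[1]*.969)
p=read_camera("wrist");cv2.imwrite("pics/wrist7.png",p["image"])
E
```

```text
time_s: 10.48
eef_pos: [0.5976, -0.1265, 0.0427]
orientation: [[0.969, 0.247, -0.0], [0.247, -0.969, 0.0], [-0.0, -0.0, -1.0]]
wrist_force: [-3.4, -0.9, 2.9]
width: 0.0399
time_s: 11.1
eef_pos: [0.6121, -0.1228, 0.0442]
orientation: [[0.969, 0.247, -0.0], [0.247, -0.969, 0.0], [-0.0, -0.0, -1.0]]
wrist_force: [-3.4, -1.3, 3.3]
width: 0.0398
time_s: 11.72
eef_pos: [0.6266, -0.1191, 0.0457]
orientation: [[0.969, 0.247, 0.0], [0.247, -0.969, -0.0], [0.0, 0.0, -1.0]]
wrist_force: [-4.3, -1.1, 3.5]
width: 0.0401
f 0.053785984301162215 ey -0.270187755518182
```

View pics/wrist7.png

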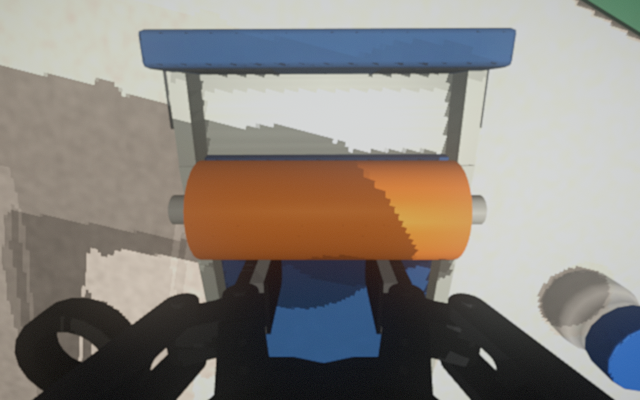

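The stop shows at rows 30–70 and the roller is just short of the crest. I'll slow to 2 mm per row for the crossing.

```bash
python3 -m jog '[[[0,0,0],[1.9,0.5,0.2],40],[[0,0,0],[3.9,1.0,0.4],40],[[0,0,0],[5.8,1.5,0.6],40],[[0,0,0],[7.8,2.0,0.8],40],[[0,0,0],[9.7,2.5,1.0],40]]'
python3 -m jog '[[[0,0,0],[1.9,0.5,0.2],40],[[0,0,0],[3.9,1.0,0.4],40],[[0,0,0],[5.8,1.5,0.6],40],[[0,0,0],[7.8,2.0,0.8],40],[[0,0,0],[9.7,2.5,1.0],40]]'
python3 - <<'E'
from h import *
s=observe()["eef_pos"];print("f",s[0]*.969+s[1]*.247+.011-.535,"ey",-s[0]*.247+s[1]*.969)
p=read_camera("wrist");cv2.imwrite("pics/wrist8.png",p["image"])
E
```

```text
time_s: 12.4
eef_pos: [0.6353, -0.117, 0.0469]
orientation: [[0.969, 0.247, -0.002], [0.247, -0.969, -0.001], [-0.002, 0.0, -1.0]]
wrist_force: [-6.3, -1.9, 6.0]
width: 0.0404
time_s: 13.02
eef_pos: [0.6468, -0.1138, 0.0477]
orientation: [[0.969, 0.247, 0.002], [0.247, -0.969, 0.0], [0.002, -0.0, -1.0]]
wrist_force: [0.1, -0.2, 0.0]
width: 0.0399
f 0.07462824624039766 ey -0.26999071782100814
```

View pics/wrist8.png

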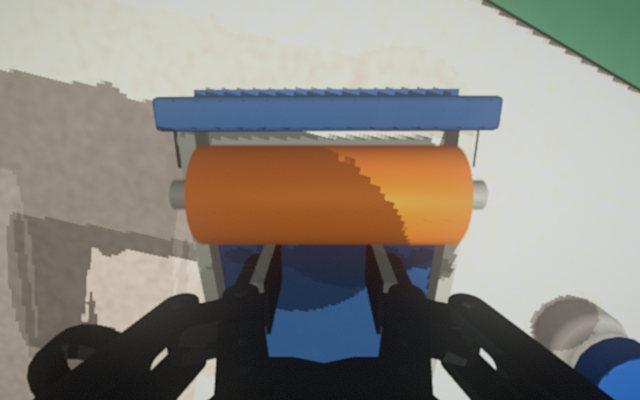

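The force is gone and the roller has tipped over the crest, with its rear edge at row 243 and clear of the tips. I'll follow gently behind it, then look.

```bash
python3 -m jog '[[[0,0,0],[1.9,0.5,0.2],40],[[0,0,0],[3.9,1.0,0.4],40],[[0,0,0],[5.8,1.5,0.6],40],[[0,0,0],[5.8,1.5,0.6],40]]'
python3 - <<'E'
from h import *
s=observe()["eef_pos"];print("f",s[0]*.969+s[1]*.247+.011-.535,"ey",-s[0]*.247+s[1]*.969)
p=read_camera("wrist");cv2.imwrite("pics/wrist9.png",p["image"])
E
```

```text
time_s: 13.58
eef_pos: [0.6518, -0.1126, 0.0483]
orientation: [[0.969, 0.247, 0.0], [0.247, -0.969, 0.0], [0.0, 0.0, -1.0]]
wrist_force: [0.1, -0.3, 0.2]
width: 0.0401
f 0.0797777669778349 ey -0.27009028046656647
```

View pics/wrist9.png

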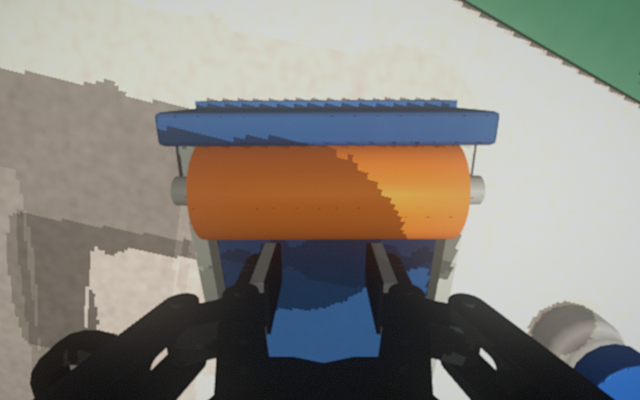

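The roller is against the stop (touching along row 145) and the fingers are clear of it. Now I'll back off downhill and then up.

```bash
python3 -m jog '[[[0,0,0],[-6,-1.5,0],40],[[0,0,0],[-16,-4,0],40],[[0,0,0],[-30,-7.6,4],40],[[0,0,0],[-40,-10,25],40],[[0,0,0],[-45,-11.5,60],40]]'
python3 -m jog '[[[0,0,0],[-30,-8,40],40],[[0,0,0],[-80,-20,75],40],[[0,0,0],[-130,-10,105],40],[[0,0,0],[-170,30,120],40],[[0,0,0],[-190,80,120],40]]'
python3 -m jog '[[[0,0,0],[0,55,0],40],[[0,0,0],[0,110,0],40],[[0,0,0],[0,165,0],40],[[0,0,0],[0,165,0],40],[[0,0,0],[0,165,0],40]]'
python3 - <<'E'
from h import *
for n in ("top","side"):
    p=read_camera(n);C=cloud(p);I=p["image"]
    cv2.imwrite(f"pics/{n}10.png",cv2.resize(I[80:280,270:540] if n=="top" else I[150:350,230:500],None,fx=2.9,fy=2.9,interpolation=cv2.INTER_CUBIC))
    hsv=cv2.cvtColor(I,cv2.COLOR_BGR2HSV)
    o=(cv2.inRange(hsv,(5,120,80),(22,255,255))>0)&(C[...,0]>.45)&(C[...,2]>.03)
    R=C[o];ex=R[:,0]*.969+R[:,1]*.247-.535;t=R[:,2]>np.percentile(R[:,2],60)
    ey=-R[:,0]*.247+R[:,1]*.969+.2702
    print(n,o.sum(),"top-line x",ex[t].mean(),"range",np.percentile(ex,[2,98]),"y",np.percentile(ey,[2,98]),"ztop",np.percentile(R[:,2],97))
    for q in landmark_of(p,"roller")[:4]: print(q["score"],q["position"],atz(p,q["position"],.047).round(4))
print(observe()["time_s"],observe()["wrist_force"])
a=np.array([.64,-.2702]);print("home",.64*.969+.2702*.247,.64*.247-.2702*.969)
E
```

```text
time_s: 14.25
eef_pos: [0.6051, -0.1245, 0.1096]
orientation: [[0.969, 0.246, -0.001], [0.246, -0.969, -0.0], [-0.001, -0.0, -1.0]]
wrist_force: [0.9, -0.1, 1.4]
width: 0.0397
time_s: 14.88
eef_pos: [0.4153, -0.0442, 0.2316]
orientation: [[0.97, 0.244, 0.007], [0.244, -0.97, 0.001], [0.007, 0.001, -1.0]]
wrist_force: [1.5, 0.9, -0.2]
width: 0.0398
time_s: 15.5
eef_pos: [0.4164, 0.1206, 0.2294]
orientation: [[0.969, 0.247, 0.001], [0.247, -0.969, 0.001], [0.002, -0.0, -1.0]]
wrist_force: [0.3, 0.2, 1.2]
width: 0.0395
top 691 top-line x 0.10235431723182928 range [0.08449301 0.1233351 ] y [-0.04738795  0.04806438] ztop 0.07063393310504623
0.85 [420.2, 281.0] [ 0.3377 -0.1996  0.047 ]
0.8 [475.1, 231.6] [ 0.4505 -0.3283  0.047 ]
0.73 [337.3, 266.3] [ 0.3674 -0.0136  0.047 ]
0.66 [372.8, 131.4] [ 0.6854 -0.0958  0.047 ]
side 673 top-line x 0.10464553005946217 range [0.08664014 0.12701847] y [-0.05039444  0.04503205] ztop 0.06958850198737142
0.94 [261.6, 246.7] [ 0.3568 -0.0433  0.047 ]
0.9 [292.4, 318.1] [ 0.3389 -0.2195  0.047 ]
0.82 [408.0, 204.9] [ 0.6946 -0.0916  0.047 ]
0.72 [374.0, 354.2] [ 0.4317 -0.3487  0.047 ]
15.7 [-0.33776563 -0.43337753  0.20086399]
home 0.6868994 -0.1037438
```

View pics/top10.png

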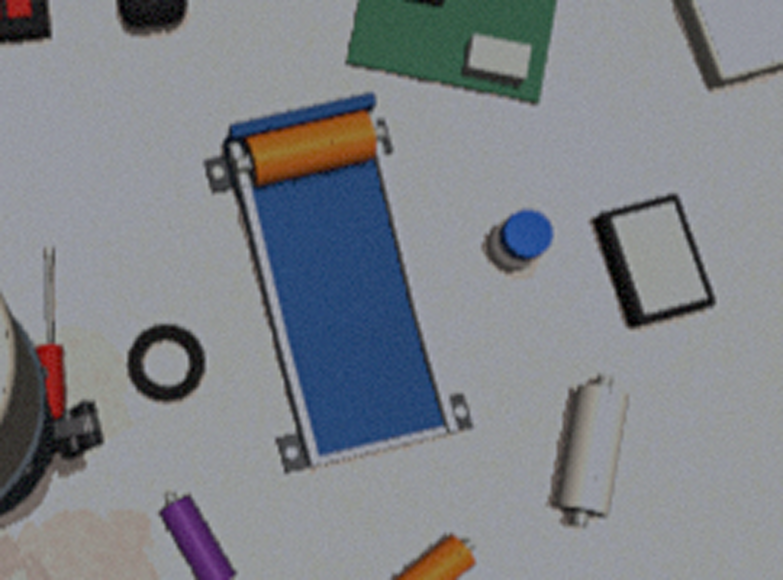

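View pics/side10.png

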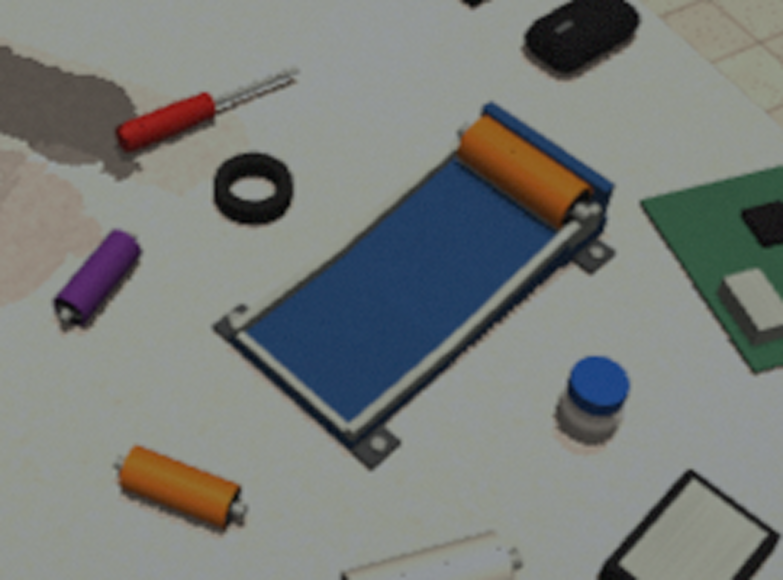

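The roller is visibly against the stop and square. Its top reads about 3 mm higher than the nominal 67 mm, so I'll check that with a cylinder fit before handing in.

```bash
python3 - <<'E'
from h import *
from scipy.optimize import least_squares
def fit(C,I,lab):
    hsv=cv2.cvtColor(I,cv2.COLOR_BGR2HSV)
    o=(cv2.inRange(hsv,(5,120,80),(22,255,255))>0)&(C[...,0]>.45)&(C[...,2]>.025)
    o=cv2.erode(o.astype(np.uint8),np.ones((3,3)))>0
    R=C[o];x=R[:,0]*.969+R[:,1]*.247-.535;y=-R[:,0]*.247+R[:,1]*.969+.2702;z=R[:,2]
    f=lambda p:np.hypot(x-p[0]-p[2]*y,z-p[1]-p[3]*y)-.020
    r=least_squares(f,[np.median(x),.045,0,0],loss="soft_l1",f_scale=.001)
    print(lab,o.sum(),"x,z",(r.x[:2]*1000).round(1),"yaw,tilt",r.x[2:].round(3),"rms",(np.std(r.fun)*1000).round(2))
for n in ("top","side"):
    d=np.load(f"{n}.npz");fit(d["C"],d["I"],n+" start")
    for k in range(2):
        p=read_camera(n);fit(cloud(p),p["image"],n+" now")
print(observe()["time_s"])
E
```

```text
top start 550 x,z [-90.2  34.6] yaw,tilt [-0.001 -0.003] rms 1.52
top now 524 x,z [103.4  48.7] yaw,tilt [0.007 0.004] rms 1.63
top now 528 x,z [103.5  48.8] yaw,tilt [0.005 0.001] rms 1.48
side start 599 x,z [-87.2  33.7] yaw,tilt [ 0.003 -0.004] rms 1.45
side now 483 x,z [106.6  48. ] yaw,tilt [-0.014 -0.006] rms 1.61
side now 471 x,z [106.5  48.1] yaw,tilt [-0.006 -0.006] rms 1.67
15.9
```

The fit puts the axis at x ≈ 105 mm, z ≈ 48 mm, level, square and not moving. That matches home (105, 47) within the calibration.

```bash
python3 -c "
from rig import *
print(sign_off())"
```

```text
the job is handed in; nothing more can be done
None
```

The large orange roller is resting in the saddle against the stop, and I've handed the job in. I pushed it from behind with two spread fingertips, at 3 mm or less per 1/8 s. It went along the run-in, up the ramp and over the crest, where it dropped in. The fingers then backed off downhill and up, clear of everything.

- **Position:** cylinder fits from the two cameras average stand x ≈ 105 mm and z ≈ 48.4 mm, against a home of 105 and 47. The roller is square within about 0.01 rad and did not move between pictures. Each camera alone reads up to 2 mm off in x, on opposite sides.
- **Disagreement:** the height reads 1–2 mm high in both cameras. The first rough reading put the top about 3 mm high. A roller still up at the crest would read about 53 mm, so I took it as seated.
- **During the push:** the roller was square at the fingertips in every wrist picture up the ramp. The forces read after each move peaked at about 9 N, and the job took about 16 s.
- **Other objects:** the tape, jar, screwdriver and disk drive look undisturbed in the last pictures. I judged this by eye and did not measure it; in the top view the arm partly hides the screwdriver handle.

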